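# Turn a hotplate up four clicks and check it with an infrared thermometer

### The arm

A 6-joint arm with a two-finger parallel gripper is mounted at the origin on a cart in front of the work surface, level with it; the furniture and walls round the work are solid. World frame = base frame: x ahead of the robot, y to its left, z up, the work surface at z = 0. Lengths are in m, angles in rad, forces in N, time in s.
With the tool pointing down it reaches from about 0.3 to 0.875 m from the base axis. Payload 6.4 kg.
Tool frame: the origin (TCP) lies midway between the tips of the shut fingers; the grasp point (between the pads) lies 19 mm behind it (ctrl.hold_point_z is the distance from the TCP to the grasp point, in m); z points along the fingers, y is the line along which they close (so a half turn about z gives the same grasp; the last joint's range is limited). The gripper opens to 85 mm and grips with 20 to 120 N. Pads are 22 mm wide; open, the fingers measure 114 mm over their backs; the gripper's body (76 mm by 85 mm) begins 54 mm behind the grasp point. The pads swing forward as they close: fully open they stand 13 mm farther back than shut.
Start: joints at [-1.311, 0.181, 1.607, -0, 1.354, -0.206], TCP at [0.258, -0.514, 0.231] pointing down, gripper open.
Joint ranges: [-2.99, 2.99], [-0.89, 2.07], [0.3, 2.58], [-1.14, 4.28], [0, 2.63], [-3.12, 3.12]. Speed limits (rad/s): [2.57, 2.57, 3.01, 3.14, 3.14, 3.14].

### API

Orientations are given as a unit quaternion [w, x, y, z].
In Python, from bench import ctrl gives the robot as it stands.
- The arm moves only by the tool carry_out, never from a script. Its argument "plan" is text: rows parted by semicolons, each of 6 numbers parted by spaces: the shift along the tool's x, y, z as a fraction of full scale, then the turn, a rotation vector about the tool's x, y, z as a fraction of full scale. A call has exactly 8 rows; each row shifts and turns the commanded pose from where the row before left it, along the tool's axes as they then stand; what a row does not reach is not made up. Full scale, the value 1, is 40 mm for a shift and 0.1 rad for a turn. A row lasts 1/12 s, in which the tool goes at most 41.7 mm and 7.16 degrees, less where a joint would pass 70% of its speed; a pose out of reach is approached as far as the arm can. A call with a number of a shift or a turn outside -1 to 1 is refused whole. A call with a gripper value outside its range is refused whole. "claw" is the gripper's target within -1 to 1 (shut at 1, half-way at 0, fully open at -1), set as the call begins (left out, the last holds). The fingers move at their own pace and stop on an object; the grip force is fixed at half the most. Time passes only in rows, so rows that do not move let the fingers close, or fill a call up. It gives the time, the measured TCP pose, the force, the opening and the grip force at its end, in the units of the state.
- ctrl.get_obs(): the state, without advancing time (a new reading comes with each control period).
- ctrl.camera(name): name is "side" or "top"; returns a dict with "pixels" (420x560x3 uint8, red, green, blue), "mtx" (3x3 intrinsics, pixels), "R" (3x3) and "t" (3): a world point X has camera coordinates R X + t. Camera axes: x right, y down, z forward; pixel columns grow to the right and rows downward; lengths in m; the calibration is good to about 2 mm. A picture is of the moment at which its call begins. There is no depth.
- ctrl.hand_in(): hands the job in; it is judged then, once.
The state is a dict: "time_s": time; "q": joint angles; "dq": joint speeds; "joint_efforts": joint torques, N m; "eef_pos": TCP position; "eef_rot": TCP orientation; "wrist_force": force on the tool from outside, world axes, zero at the start; "torque": the same for the moment, N m; "opening": opening from 0.0 (shut) to 1.0 (fully open); "grasp_force": force on a finger pad.
Only numpy, scipy, OpenCV 4.12 (cv2) and the standard library are available. Lean on these libraries where they do the work, as an engineer would, in place of code of your own. Each camera call takes 0.05 s, during which the arm holds its last target. There are 200 camera calls.

### The job

Turn the hotplate's black dial up (clockwise) by exactly four clicks from where it stands, without ever going past the fourth click, and let go of it. Then pick up the yellow infrared thermometer, point its nose straight at the middle of the beaker on the plate from about 10 cm and hold it still there for about two seconds, and lay it down, display up and wholly inside the steel tray, on its liner, without dropping it. Leave the beaker, the two stain bottles and the sample pot standing where they are.

Things in the scene. Friction and masses are not known exactly. Their poses are not given: they have to be found in the camera images.
- hotplate: White hotplate stirrer, fixed to the bench, 240 mm deep (x), 140 mm wide (y). Origin: centre of its underside, bench level; +x points to its rear. In front a grey control deck 55 mm above the bench carries the dial at x = -0.078, y = 0. Behind it, centred at x = +0.05, a white ceramic plate 130 x 130 mm, top 83 mm above the bench, front edge at x = -0.015.
- dial (a joint): Dial angle, rad, grows clockwise seen from above. Ten detents, one click = 0.524 (30 deg); 0 is the lowest, stops just outside 0 and 4.71. At 0 the pointer aims along (-x, +y) of the hotplate (135 deg counter-clockwise of its +x). Starts in any detent 0 to 3. Half-way between detents (about 0.13 N m) it snaps to the next; released, it stays in its detent.
- dial_axis (a point): Point on the dial's upright axis, 20 mm above the deck (75 mm above the bench), at the middle of the grip bar; its -x axis points along the pointer. The dial is a black disc 48 mm across (top 8 mm above the deck) with an upright grip bar on it, 44 mm long (along the pointer), 12 mm wide, from 6 to 32 mm above the deck.
- dial_pointer (a point): Pointer end of the grip bar (white line), 21 mm from the dial's axis at the same height as dial_axis.
- thermometer: Pocket infrared thermometer, loose, 90 g: a stick 150 mm long (x), 24 mm wide (y), 28 mm high (z), flat straight sides, yellow with a black nose at +x, black ribs at the tail, and a display and red button on its top (+z). Origin: centre of its underside. Lies on the bench, display up, right or left of the hotplate, any of a range of yaws. Good to grip across its width near the middle.
- thermometer_nose (a point): Tip of the thermometer's nose, 75 mm ahead of the origin along its +x and 14 mm above its underside; it looks along +x.
- thermometer_tail (a point): Tail end of the thermometer, 75 mm behind the origin, 14 mm above its underside.
- steel_tray: Shallow steel tray, fixed to the bench, on the other side of the hotplate from the thermometer: outside 110 mm (x) by 202 mm (y), inside 98 by 190 mm, rim 15 mm above the bench. Origin: centre of its underside. On its floor a blue liner 94 x 186 mm whose top is 3 mm above the bench. Its long side is y.
- beaker: Small clear glass beaker, loose, 45 g, 57 mm across and 58 mm high, standing near the middle of the ceramic plate. Origin: centre of its underside.
- beaker_middle (a point): Middle of the beaker, on its axis 29 mm above its underside (about 112 mm above the bench): the point to aim at.
- stain_violet: Brown dropper bottle with a violet label, loose, 38 mm square body, 94 mm high, standing on the bench either just in front of the hotplate (some 80 mm before the dial) or close to its right side (-y). Origin: centre of its underside.
- stain_red: Brown dropper bottle with a red label, loose, 38 mm square body, 94 mm high, standing on the bench in the other of the two places named for the violet one. Origin: centre of its underside.
- sample_pot: White sample pot with a yellow cap, loose, 38 mm across and 54 mm high, standing beside the tail of the thermometer. Origin: centre of its underside.
Things that resemble listed ones, but are neither listed nor needed, are in the scene too. What is shaped like the beaker but green or red is not meant.

How it is judged:
On the way, in this order (a step that is already met when the one before it is completed fails the run):
1. the dial stands four clicks further clockwise than at the start and has been let go (distance of dial_pointer from where it was at the start of the episode between 0.0346 and 0.0379 m and contact force between the fingers and hotplate below 0.1 N), for 0.3 s.
2. the held thermometer is aimed at the middle of the beaker and held still for a second (y of beaker_middle in the frame of thermometer_nose between -0.015 and 0.015 m and z of beaker_middle in the frame of thermometer_nose between -0.015 and 0.015 m and x of beaker_middle in the frame of thermometer_nose between 0.06 and 0.15 m and linear speed of thermometer below 0.03 m/s and angular speed of thermometer below 0.2 rad/s and contact force between the fingers and thermometer above 0.5 N), for 1 s.
At the end, for the whole second after the job is handed in: Dial at rest four clicks clockwise of its start (within 0.3 click); thermometer flat, display up (within 0.15 rad), on the liner with nose and tail inside the tray, released, at rest. Aim: line within 15 mm of the beaker's middle, nose 60 to 150 mm from it, still 1 s (all of step 1 and x of thermometer_nose in the frame of steel_tray between -0.05 and 0.05 m and y of thermometer_nose in the frame of steel_tray between -0.096 and 0.096 m and x of thermometer_tail in the frame of steel_tray between -0.05 and 0.05 m and y of thermometer_tail in the frame of steel_tray between -0.096 and 0.096 m and z of thermometer in the frame of steel_tray below 0.008 m and angle between thermometer's own z axis and vertical below 0.15 rad and linear speed of thermometer below 0.02 m/s and contact force between the fingers and thermometer below 0.1 N); the robot touches nothing.
It fails at once if the dial was turned past the fourth click (distance of dial_pointer from where it was at the start of the episode above 0.0392 m).
It fails at once if the thermometer was dropped (free of the fingers and faster than 0.6 m/s) (linear speed of thermometer above 0.6 m/s and contact force between the fingers and thermometer below 0.05 N).
It fails at once if the beaker was shifted by more than 15 mm or tipped (distance of beaker from where it was at the start of the episode above 0.015 m or angle between beaker's own z axis and vertical above 0.3 rad).
It fails at once if a stain bottle or the sample pot was shifted by more than 25 mm or tipped (distance of any of stain_violet, stain_red, sample_pot from where it was at the start of the episode above 0.025 m or angle between any of stain_violet, stain_red, sample_pot's own z axis and vertical above 0.4 rad).
It also fails if it takes over 72 s, if anything falls off the work surface, if the arm or the gripper's body presses on something with over 40 N, if the wrist force passes 120 N, or if a joint passes its speed limit or range.

## Working session

There is one attempt and no reset: what is moved stays moved. The work goes in short steps, Python scripts to look and compute and a tool call to move; the robot and the scene stay as the last step left them, time stands still between calls to the robot, and variables do not carry over. Pictures are saved under pics/ and viewed, at most 10 in all, crops included, and the job is handed in when it is done.

Besides the shell and the picture viewer there is one more tool, called after ">>>" as name(argument=value, ...) on one line, values as JSON. carry_out: Moves the arm, as the interface text tells. Shift numbers are shares of 40 mm and turn numbers shares of 0.1 rad, none past 1 either way. Its arguments: {"type":"object","properties":{"plan":{"type":"string"},"claw":{"type":"number"}},"required":["plan"]}

```bash
mkdir -p pics; cat > h.py <<'E'
import numpy as np, cv2
from bench import ctrl
def snap(name,out):
    c=ctrl.camera(name); cv2.imwrite(f'pics/{out}.png',c['pixels'][:,:,::-1]); np.savez(f'pics/{out}.npz',**{k:c[k] for k in('mtx','R','t')},pix=c['pixels']); return c
def load(o): return np.load(f'pics/{o}.npz')
def at_z(c,u,v,z):
    R,t=c['R'],c['t']; d=R.T@np.linalg.inv(c['mtx'])@np.array([u,v,1.]); o=-R.T@t
    return o+d*(z-o[2])/d[2]
def proj(c,X):
    p=c['mtx']@(c['R']@np.array(X)+c['t']); return p[:2]/p[2]
E
python3 - <<'E'
from h import *
for n in('top','side'):
    c=snap(n,n+'0'); print(n,-c['R'].T@c['t'],c['R'].round(3).tolist(),c['mtx'].round(1).tolist())
a,b=[cv2.imread(f'pics/{n}0.png') for n in('top','side')]
cv2.imwrite('pics/topb.png',cv2.resize(a,(800,600),interpolation=cv2.INTER_CUBIC));cv2.imwrite('pics/sideb.png',cv2.resize(b,(800,600)))
o=ctrl.get_obs();print(o['time_s'],o['eef_pos'],o['eef_rot'],o['opening'])
E
```

```text
top [0.47781255 0.03765886 1.17975045] [[-0.025, -1.0, -0.016], [-0.997, 0.026, -0.075], [0.075, 0.014, -0.997]] [[430.1, 0.0, 276.6], [0.0, 430.1, 212.4], [0.0, 0.0, 1.0]]
side [ 0.45692214 -0.86119526  0.43264142] [[0.993, -0.113, 0.017], [-0.024, -0.351, -0.936], [0.112, 0.93, -0.351]] [[426.0, 0.0, 289.0], [0.0, 426.0, 206.1], [0.0, 0.0, 1.0]]
0.1 [ 0.25813359 -0.51323975  0.230469  ] [-8.00839386e-04  9.72995536e-01  2.30822538e-01 -2.67046262e-05] 1.0006879430438496
```

View pics/topb.png

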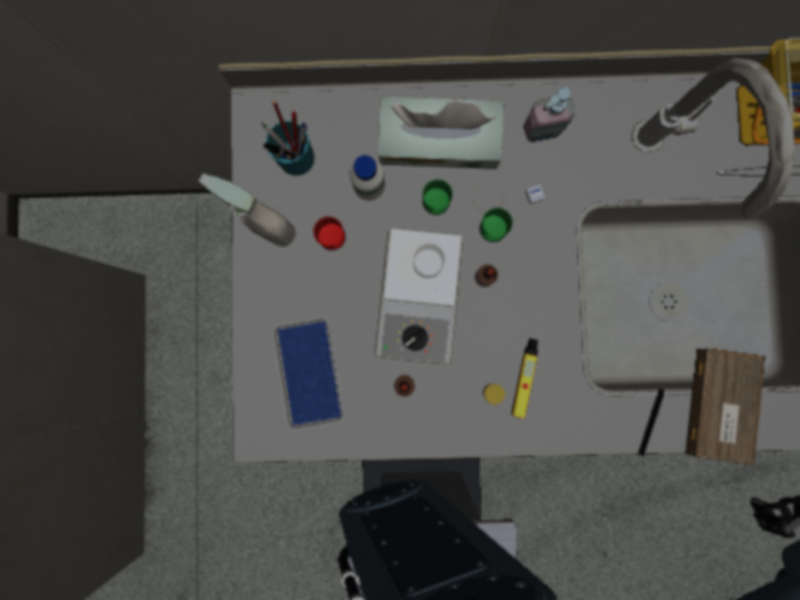

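View pics/sideb.png

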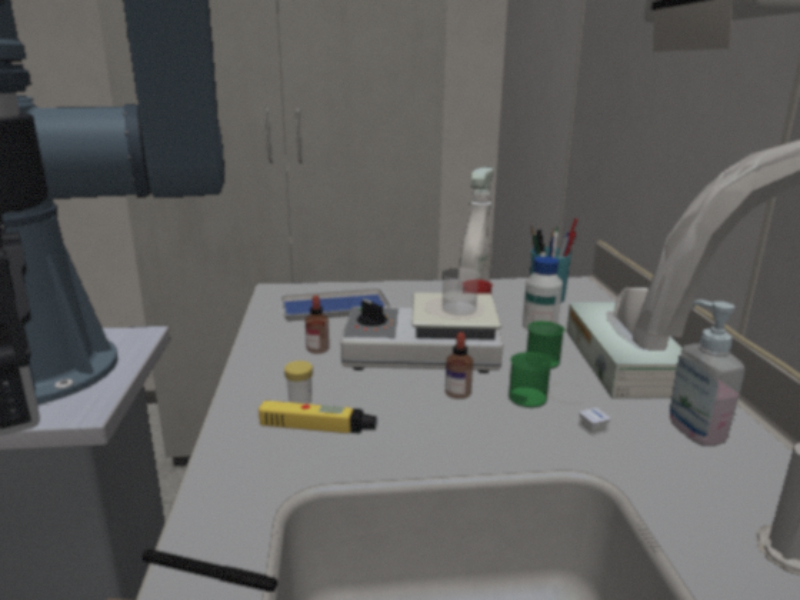

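The top view shows the hotplate at about (420,295), with the dial at (414,338), the beaker at (428,261) and the tray at (309,372). The thermometer is at (526,378) with its nose up, the pot at (494,394), and the bottles at (404,385) and (487,275). I'll enlarge the work area.

```bash
python3 - <<'E'
from h import *
a=cv2.imread('pics/top0.png')
cv2.imwrite('pics/c1.png',cv2.resize(a[155:305,190:390],(800,600),interpolation=cv2.INTER_CUBIC))
cv2.imwrite('pics/c2.png',cv2.resize(a[215:260,260:320],(800,600),interpolation=cv2.INTER_CUBIC))
E
```

```text
(no output)
```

View pics/c1.png

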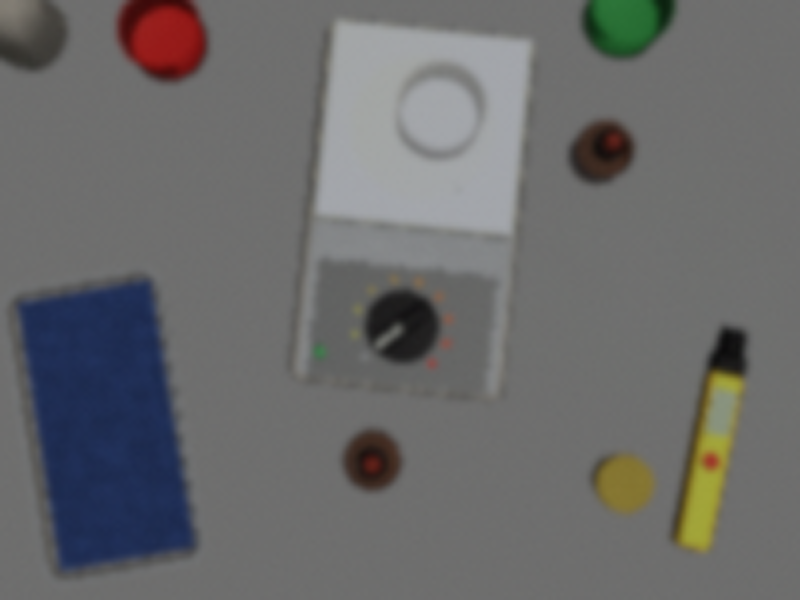

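View pics/c2.png

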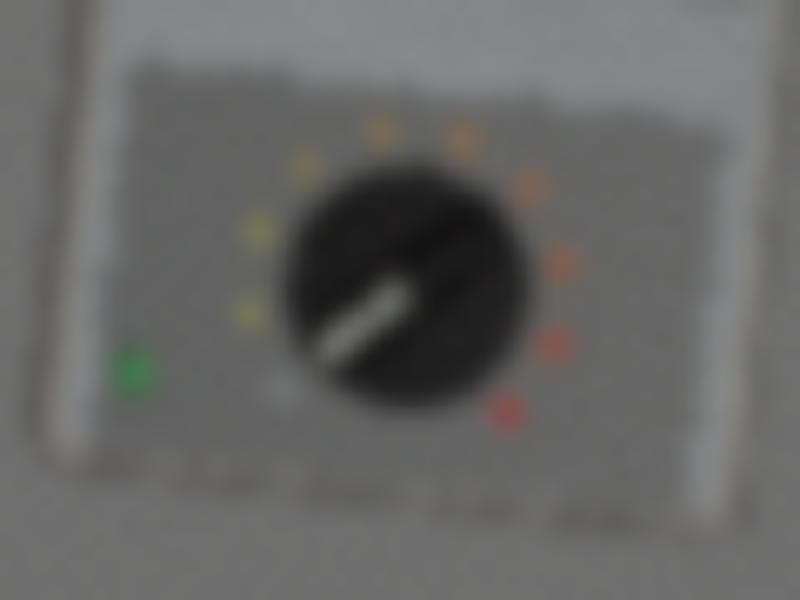

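Crop c2 shows the dial centre at (408,287) and the pointer end at (325,357). That lines up with the white dot, so the dial is at detent 0. The tray, thermometer, beaker and pot read clearly in c1.

```bash
python3 - <<'E'
from h import *
c=load('top0')
def P(u,v,z): return at_z(c,190+u/4-.4,155+v/4-.4,z)[:3]
def A(l,z): return np.array([P(u,v,z) for u,v in l])
np.set_printoptions(precision=4,suppress=True)
t=A([(20,302),(152,278),(195,548),(60,570)],.003);print('tray',t.mean(0),[np.linalg.norm(t[i]-t[i-1]) for i in range(4)])
d=(t[2]+t[3]-t[0]-t[1]);print('tray -? long dir',np.degrees(np.arctan2(d[1],d[0])),d/2)
p=A([(335,22),(533,40),(512,235),(317,213)],.083);print('plate',p.mean(0),[np.linalg.norm(p[i]-p[i-1]) for i in range(4)])
f=p[0]+p[1]-p[2]-p[3];yaw=np.arctan2(f[1],f[0]);print('hp yaw',yaw)
e=np.array([np.cos(yaw),np.sin(yaw)]);o=p.mean(0)[:2]-.05*e;print('hp org',o,'dial pred',o-.078*e,'dial seen',P(403,326,.063))
print('beaker',P(441,111,.112))
a,b=P(733,330,.022),P(693,548,.028);print('thermo nose,tail',a,b,np.linalg.norm(a-b),(a+b)/2,np.arctan2(*(a-b)[[1,0]]))
print('pot',P(625,484,.054),'bot',P(612,142,.09),P(373,464,.09))
E
```

```text
tray [0.4396 0.2225 0.003 ] [np.float64(0.18407224783875437), np.float64(0.0920788209097661), np.float64(0.18570501036554735), np.float64(0.09276702794521285)]
tray -? long dir -172.02196670156388 [-0.1831 -0.0257  0.    ]
plate [0.6264 0.0029 0.083 ] [np.float64(0.12423695648537882), np.float64(0.1280676549418733), np.float64(0.1266576145540626), np.float64(0.12536328202034192)]
hp yaw -0.12855863967193024
hp org [0.5768 0.0093] dial pred [0.4995 0.0193] dial seen [0.4997 0.0197 0.063 ]
beaker [ 0.6323 -0.007   0.112 ]
thermo nose,tail [ 0.4922 -0.2017  0.022 ] [ 0.3492 -0.1681  0.028 ] 0.1470137384143295 [ 0.4207 -0.1849  0.025 ] -0.23072125652221626
pot [ 0.3941 -0.1212  0.054 ] bot [ 0.6126 -0.116   0.09  ] [0.413  0.0414 0.09  ]
```

>>> carry_out(plan="0.71 -0.575 0 0 0 0;0.71 -0.575 0 0 0 0;0.71 -0.575 0 0 0 0;0.71 -0.575 0 0 0 0;0.71 -0.575 0 0 0 0;0.71 -0.575 0 0 0 0;0.71 -0.575 0 0 0 0;0.71 -0.575 0 0 0 0", claw=0)

```text
time_s: 0.77
eef_pos: [0.3788, -0.2454, 0.231]
eef_rot: [-0.0, 0.973, 0.231, -0.0]
wrist_force: [1.0, -0.3, 0.3]
opening: 0.501
grasp_force: 0.0
```

>>> carry_out(plan="0.71 -0.575 0 0 0 0;0.71 -0.575 0 0 0 0;0.71 -0.575 0 0 0 0;0.71 -0.575 0 0 0 0;0.71 -0.575 0 0 0 0;0.71 -0.575 0 0 0 0;0.71 -0.575 0 0 0 0;0.71 -0.575 0 0 0 0")

```text
time_s: 1.43
eef_pos: [0.4992, 0.0211, 0.2311]
eef_rot: [-0.0, 0.973, 0.231, -0.0]
wrist_force: [0.4, 0.3, 0.6]
opening: 0.497
grasp_force: 0.0
```

>>> carry_out(plan="0 0 0 0 0 -1;0 0 0 0 0 -1;0 0 0 0 0 -1;0 0 0 0 0 -1;0 0 0 0 0 -1;0 0 0 0 0 -1;0 0 0 0 0 -1;0 0 0 0 0 -1")

```text
time_s: 2.1
eef_pos: [0.4987, 0.0193, 0.2309]
eef_rot: [-0.0, 0.805, 0.593, -0.0]
wrist_force: [-0.0, 0.1, 0.3]
opening: 0.504
grasp_force: 0.0
```

>>> carry_out(plan="0 0 0 0 0 -1;0 0 0 0 0 -1;0 0 0 0 0 -1;0 0 0 0 0 -1;0 0 0 0 0 -1;0 0 0 0 0 -1;0 0 0 0 0 -1;0 0 0 0 0 -1")

```text
time_s: 2.77
eef_pos: [0.4986, 0.0192, 0.2308]
eef_rot: [-0.0, 0.51, 0.86, -0.0]
wrist_force: [-0.2, 0.2, 0.7]
opening: 0.497
grasp_force: 0.0
```

```bash
cat >> h.py <<'E'
from scipy.spatial.transform import Rotation as Rn
np.set_printoptions(precision=4,suppress=True)
def rel(xyz,yaw_y_deg=None,R=None):
    o=ctrl.get_obs(); Rc=Rn.from_quat(np.roll(o['eef_rot'],-1))
    if R is None:
        a=np.radians(yaw_y_deg); y=np.array([np.cos(a),np.sin(a),0]); z=np.array([0,0,-1.]); R=np.c_[np.cross(y,z),y,z]
    rv=(Rc.inv()*Rn.from_matrix(R)).as_rotvec()
    M=Rc.as_matrix()
    print('t',round(o['time_s'],2),'pos',o['eef_pos'],'yawy',np.degrees(np.arctan2(M[1,1],M[0,1])).round(1),'z',M[:,2],'open',round(o['opening'],3),'gf',o['grasp_force'],'F',o['wrist_force'],'q6',o['q'][5])
    print('shift units now-axes',M.T@(np.array(xyz)-o['eef_pos'])/.04,'target-axes',R.T@(np.array(xyz)-o['eef_pos'])/.04,'turn units',rv/.1)
E
python3 -c "
from h import *
rel([.4997,.0195,.068],37.6)"
```

```text
t 2.77 pos [0.4986 0.0192 0.2308] yawy 28.6 z [-0.0009  0.0002 -1.    ] open 0.497 gf 0.0 F [-0.1863  0.2349  0.6545] q6 -0.6997918016267973
shift units now-axes [-0.009   0.0294  4.0708] target-axes [-0.0106  0.0252  4.0709] turn units [-0.0064 -0.0067 -1.5627]
```

>>> carry_out(plan="0 0.02 0 0 0 -0.8;0 0 0 0 0 -0.76;0 0 0.8 0 0 0;0 0 0.8 0 0 0;0 0 0.8 0 0 0;0 0 0.6 0 0 0;0 0 0.3 0 0 0;0 0 0 0 0 0")

```text
time_s: 3.43
eef_pos: [0.4966, 0.0201, 0.0956]
eef_rot: [-0.004, 0.444, 0.896, -0.001]
wrist_force: [-0.7, 0.3, -0.0]
opening: 0.505
grasp_force: 0.0
```

```bash
python3 -c "
from h import *
rel([.4997,.0195,.067],37.6)
c=snap('top','t1');d=snap('side','s1')
a=cv2.resize(c['pixels'][200:275,250:330],(400,375),interpolation=2);print(proj(d,[.5,.02,.07]))
u,v=proj(d,[.5,.02,.07]).astype(int);b=cv2.resize(d['pixels'][v-40:v+35,u-40:u+40],(400,375),interpolation=2)
cv2.imwrite('pics/m1.png',np.hstack([a,b])[:,:,::-1])"
```

```text
t 3.43 pos [0.4966 0.0201 0.0956] yawy 37.3 z [-0.0072  0.0015 -1.    ] open 0.505 gf 0.0 F [-0.6995  0.3158 -0.0084] q6 -0.849760404961369
shift units now-axes [-0.0621  0.0561  0.7146] target-axes [-0.0584  0.0523  0.7152] turn units [-0.0485 -0.0556 -0.0538]
[260.8684 219.2608]
```

View pics/m1.png

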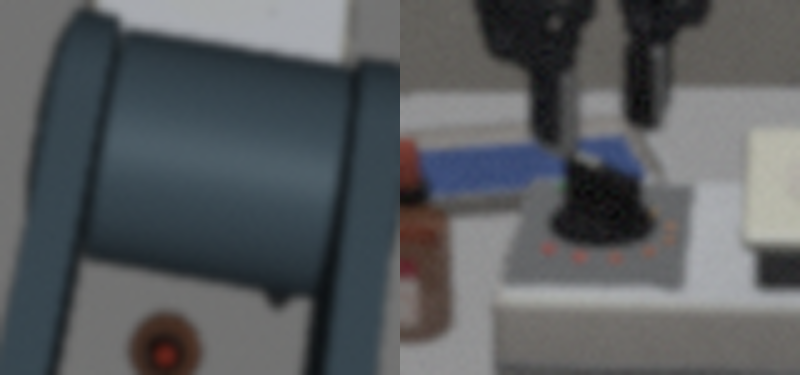

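The side view shows the fingers straddling the bar (bar at about (605,180), fingertips at (555,145) and (645,125)). The alignment looks right, so I'll finish the descent.

>>> carry_out(plan="0 0 0 0 0 0;0 0 0 0 0 0;-0.05 0.05 0.2 -0.04 -0.05 -0.05;0 0 0.2 0 0 0;0 0 0.1 0 0 0;0 0 0 0 0 0;0 0 0 0 0 0;0 0 0 0 0 0")

```text
time_s: 4.2
eef_pos: [0.5026, 0.0191, 0.0792]
eef_rot: [0.003, 0.442, 0.897, 0.001]
wrist_force: [-0.4, -0.6, 0.0]
opening: 0.503
grasp_force: 0.0
```

```bash
python3 -c "
from h import *
rel([.4997,.0195,.067],37.6)"
```

```text
t 4.2 pos [0.5026 0.0191 0.0792] yawy 37.6 z [ 0.006  -0.0014 -1.    ] open 0.503 gf 0.0 F [-0.4382 -0.5755  0.03  ] q6 -0.8540465130849327
shift units now-axes [ 0.0523 -0.0521  0.3054] target-axes [ 0.0508 -0.0509  0.3059] turn units [ 0.0388  0.0481 -0.0027]
```

>>> carry_out(plan="0.05 -0.05 0.1 0.04 0.048 0;0 0 0.1 0 0 0;0 0 0.09 0 0 0;0 0 0 0 0 0;0 0 0 0 0 0;0 0 0 0 0 0;0 0 0 0 0 0;0 0 0 0 0 0")

```text
time_s: 4.87
eef_pos: [0.4999, 0.0194, 0.0678]
eef_rot: [0.0, 0.442, 0.897, -0.0]
wrist_force: [0.1, 0.0, -0.9]
opening: 0.502
grasp_force: 0.0
```

>>> carry_out(plan="0 0 0 0 0 0;0 0 0 0 0 0;0 0 0 0 0 0;0 0 0 0 0 0;0 0 0 0 0 0;0 0 0 0 0 0;0 0 0 0 0 0;0 0 0 0 0 0", claw=1)

```text
time_s: 5.53
eef_pos: [0.4994, 0.0191, 0.068]
eef_rot: [-0.0, 0.442, 0.897, -0.001]
wrist_force: [-4.4, -2.4, 5.0]
opening: 0.125
grasp_force: 60.1
```

```bash
python3 -c "
from h import *
rel([.4997,.0195,.067],37.6)"
```

```text
t 5.53 pos [0.4994 0.0191 0.068 ] yawy 37.6 z [-0.0008 -0.0009 -1.    ] open 0.125 gf 60.10962724685669 F [-4.4216 -2.4185  5.0245] q6 -0.8546475443440739
shift units now-axes [0.0043 0.0121 0.0249] target-axes [0.0043 0.0121 0.0249] turn units [-0.0117  0.0023 -0.0002]
```

>>> carry_out(plan="0 0 0 0 0 0.87;0 0 0 0 0 0.87;0 0 0 0 0 0.87;0 0 0 0 0 0.87;0 0 0 0 0 0.87;0 0 0 0 0 0.87;0 0 0 0 0 0.87;0 0 0 0 0 0.87")

```text
time_s: 6.2
eef_pos: [0.4989, 0.0189, 0.068]
eef_rot: [-0.0, 0.722, 0.692, -0.001]
wrist_force: [-6.8, -2.9, 5.1]
opening: 0.126
grasp_force: 60.3
```

>>> carry_out(plan="0 0 0 0 0 0.87;0 0 0 0 0 0.87;0 0 0 0 0 0.87;0 0 0 0 0 0.87;0 0 0 0 0 0.87;0 0 0 0 0 0.87;0 0 0 0 0 0.87;0 0 0 0 0 0.87")

```text
time_s: 6.87
eef_pos: [0.4983, 0.019, 0.068]
eef_rot: [-0.0, 0.915, 0.404, -0.002]
wrist_force: [-8.5, -2.2, 11.6]
opening: 0.124
grasp_force: 61.0
```

>>> carry_out(plan="0 0 0 0 0 0.87;0 0 0 0 0 0.87;0 0 0 0 0 0.87;0 0 0 0 0 0.87;0 0 0 0 0 0.87;0 0 0 0 0 0.7;0 0 0 0 0 0;0 0 0 0 0 0")

```text
time_s: 7.53
eef_pos: [0.4981, 0.0194, 0.0679]
eef_rot: [-0.0, 0.986, 0.164, -0.002]
wrist_force: [-8.6, -1.3, 12.6]
opening: 0.124
grasp_force: 61.5
```

```bash
python3 -c "
from h import *
rel([.4997,.0195,.067],-82.4);print(ctrl.get_obs()['torque'])"
```

```text
t 7.53 pos [0.4981 0.0194 0.0679] yawy -71.1 z [-0.0039 -0.0004 -1.    ] open 0.124 gf 61.482532024383545 F [-8.5831 -1.3068 12.5919] q6 1.042731426759878
shift units now-axes [0.0398 0.0111 0.0232] target-axes [0.0411 0.0031 0.0233] turn units [-0.005   0.0388  1.9729]
[-0.4303  1.2154 -0.0758]
```

>>> carry_out(plan="0 0 0 0 0 0.5;0 0 0 0 0 0.5;0 0 0 0 0 0.5;0 0 0 0 0 0.4;0 0 0 0 0 0;0 0 0 0 0 0;0 0 0 0 0 0;0 0 0 0 0 0")

```text
time_s: 8.2
eef_pos: [0.498, 0.0195, 0.068]
eef_rot: [-0.0, 0.998, 0.07, -0.002]
wrist_force: [-10.1, -1.2, 11.5]
opening: 0.127
grasp_force: 61.0
```

>>> carry_out(plan="0 0 0 0 0 0;0 0 0 0 0 0;0 0 0 0 0 0;0 0 0 0 0 0;0 0 0 0 0 0;0 0 0 0 0 0;0 0 0 0 0 0;0 0 0 0 0 0", claw=0)

```text
time_s: 8.87
eef_pos: [0.4998, 0.0195, 0.0677]
eef_rot: [0.0, 0.998, 0.07, 0.0]
wrist_force: [0.2, -0.6, 0.2]
opening: 0.5
grasp_force: 0.0
```

>>> carry_out(plan="0 0 -0.4 0 0 0;0 0 -0.8 0 0 0;0 0 -0.8 0 0 0;0 0 -0.8 0 0 0;0 0 -0.8 0 0 0;0 0 -0.4 0 0 0;0 0 0 0 0 0;0 0 0 0 0 0")

```text
time_s: 9.53
eef_pos: [0.5003, 0.0194, 0.2285]
eef_rot: [0.0, 0.998, 0.07, 0.001]
wrist_force: [0.1, 1.1, -0.4]
opening: 0.497
grasp_force: 0.0
```

```bash
python3 -c "
from h import *
d=snap('side','s2')
rel([.4207,-.1849,.15],76.8)
u,v=proj(d,[.5,.02,.07]).astype(int);cv2.imwrite('pics/m2.png',cv2.resize(d['pixels'][v-30:v+30,u-40:u+40],(800,600),interpolation=2)[:,:,::-1])
for k in range(3,6):
  a=2.356-.1286-k*np.pi/6; print(k,[(proj(d,[.4997+r*np.cos(a),.0195+r*np.sin(a),.087])-[u-40,v-30])*10 for r in(-.022,.0,.022)])"
```

```text
t 9.58 pos [0.4994 0.0196 0.227 ] yawy -82.0 z [-0.0005 -0.0001 -1.    ] open 0.498 gf 0.0 F [-0.2191 -0.0804  0.5923] q6 1.2323780457812308
shift units now-axes [-2.6587  4.7878  1.9267] target-axes [ 0.7473 -5.4258  1.9252] turn units [ -0.0068   0.0017 -27.714 ]
3 [array([330.257, 257.005]), array([406.9673, 232.578 ]), array([481.3697, 208.8858])]
4 [array([308.7044, 239.9154]), array([406.9673, 232.578 ]), array([504.1653, 225.32  ])]
5 [array([313.7808, 221.2299]), array([406.9673, 232.578 ]), array([501.2479, 244.0593])]
```

View pics/m2.png

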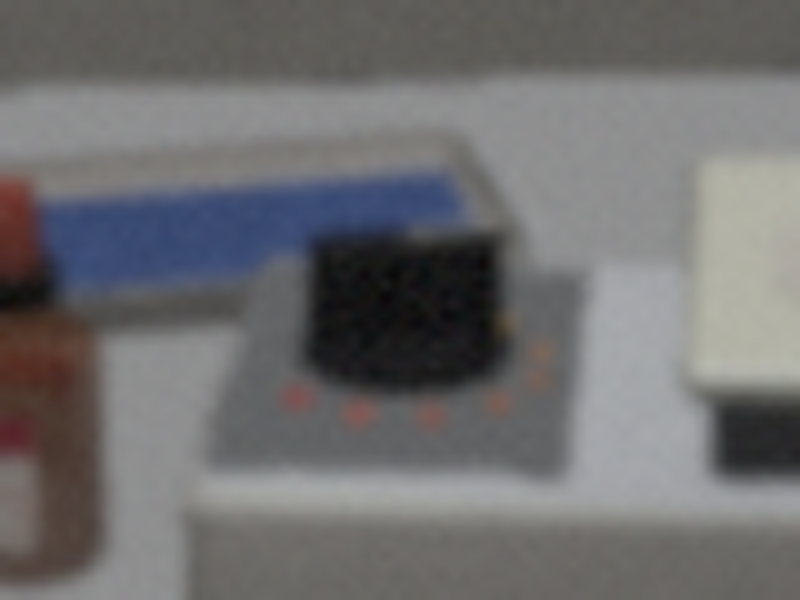

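The dial bar spans (308–500) in this crop, which matches the predicted detent 4 (308–504), with the white line towards +x. So the dial is set. Next is the thermometer.

>>> carry_out(plan="0 0 0 0 0 0.9;0 0 0 0 0 0.9;0 0 0 0 0 0.9;0 0 0 0 0 0.98;0 0 0 0 0 0;-0.1 0.68 0 0 0 0;-0.1 0.68 0 0 0 0;-0.1 0.68 0 0 0 0", claw=-0.1)

```text
time_s: 10.25
eef_pos: [0.4684, -0.0574, 0.2261]
eef_rot: [-0.0, 0.994, -0.111, -0.001]
wrist_force: [0.8, -0.7, 0.0]
opening: 0.549
grasp_force: 0.0
```

>>> carry_out(plan="-0.1 0.68 0 0 0 0;-0.1 0.68 0 0 0 0;-0.1 0.68 0.5 0 0 0;-0.1 0.68 0.5 0 0 0;-0.05 0.66 0.5 0 0 0;0 0 0.5 0 0 0;0 0 0 0 0 0;0 0 0 0 0 0")

```text
time_s: 10.92
eef_pos: [0.4201, -0.184, 0.146]
eef_rot: [-0.001, 0.994, -0.113, -0.002]
wrist_force: [0.0, 0.1, 0.3]
opening: 0.547
grasp_force: 0.0
```

```bash
python3 -c "
from h import *
d=snap('side','s3')
rel([.4226,-.1853,.006],-103.2)
u,v=proj(d,[.42,-.185,.05]).astype(int);print(u,v);cv2.imwrite('pics/m3.png',cv2.resize(d['pixels'][v-80:v+70,u-100:u+100],(800,600),interpolation=2)[:,:,::-1])
from math import *
for a in(75,-75):print((proj(d,[.4207+a*1e-3*cos(-.2307),-.1849+a*1e-3*sin(-.2307),.014])-[u-100,v-80])*4)
"
```

```text
t 10.97 pos [ 0.4212 -0.1843  0.1474] yawy -103.0 z [-0.0013  0.0012 -1.    ] open 0.553 gf 0.0 F [-0.6845  0.2131  0.5718] q6 1.1257235061582962
shift units now-axes [0.0457 0.0199 3.5337] target-axes [0.0403 0.0165 3.5338] turn units [-0.009   0.0154  0.037 ]
221 274
[571.7268 404.9746]
[248.1205 379.1756]
```

View pics/m3.png

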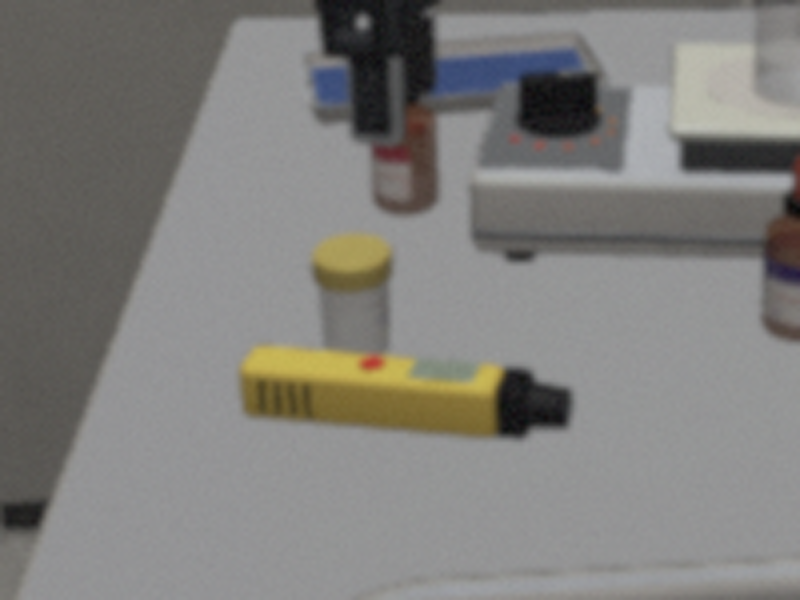

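The nose shows at (570,407) and the tail at (248,385), both matching the prediction. I'll descend and grip.

>>> carry_out(plan="0.04 0.02 0.6 0 0 0.03;0 0 0.6 0 0 0;0 0 0.6 0 0 0;0 0 0.6 0 0 0;0 0 0.5 0 0 0;0 0 0.4 0 0 0;0 0 0.2 0 0 0;0 0 0 0 0 0")

```text
time_s: 11.63
eef_pos: [0.4228, -0.1851, 0.0071]
eef_rot: [-0.0, 0.993, -0.114, -0.001]
wrist_force: [-0.9, 0.5, -0.2]
opening: 0.55
grasp_force: 0.0
```

>>> carry_out(plan="0 0 0 0 0 0;0 0 0 0 0 0;0 0 0 0 0 0;0 0 0 0 0 0;0 0 0 0 0 0;0 0 0 0 0 0;0 0 0 0 0 0;0 0 0 0 0 0", claw=1)

```text
time_s: 12.3
eef_pos: [0.4242, -0.1868, 0.0093]
eef_rot: [0.001, 0.993, -0.115, 0.002]
wrist_force: [0.3, 1.6, 7.2]
opening: 0.266
grasp_force: 59.7
```

```bash
python3 -c "
from h import *
rel([.4226,-.1853,.006],-103.2)"
```

```text
t 12.3 pos [ 0.4242 -0.1868  0.0093] yawy -103.2 z [ 0.0028 -0.0019 -1.    ] open 0.266 gf 59.73836123943329 F [0.326  1.5943 7.1585] q6 1.1296338726805086
shift units now-axes [-0.0489 -0.0283  0.0831] target-axes [-0.0486 -0.0283  0.0833] turn units [ 0.0118 -0.0316 -0.0071]
```

>>> carry_out(plan="0 0 -0.2 0 0 0;0 0 -0.5 0 0 0;0 0 -0.6 0 0 0;0 0 -0.6 0 0 0;0 0 -0.6 0 0 0;0 0 -0.6 0 0 0;0 0 -0.5 0 0 0;0 0 -0.2 0 0 0")

```text
time_s: 12.97
eef_pos: [0.4242, -0.1871, 0.1635]
eef_rot: [0.002, 0.993, -0.115, 0.002]
wrist_force: [-0.7, -0.9, -0.2]
opening: 0.267
grasp_force: 58.9
```

>>> carry_out(plan="0 0 0 0 0 -0.6;0 0 0 0 0 -0.8;0 0 0 0 0 -0.8;0 0 0 0 0 -0.8;0 0 0 0 0 -0.8;0 0 0 0 0 -0.8;0 0 0 0 0 -0.8;0 0 0 0 0 -0.8")

```text
time_s: 13.63
eef_pos: [0.4224, -0.1858, 0.1593]
eef_rot: [-0.0, 0.981, 0.195, -0.0]
wrist_force: [0.3, -0.6, -1.3]
opening: 0.263
grasp_force: 58.9
```

>>> carry_out(plan="0 0 0 0 0 -0.8;0 0 0 0 0 -0.8;0 0 0 0 0 -0.8;0 0 0 0 0 -0.8;0 0 0 0 0 -0.76;0 0 0 0 0 0;0 0 0 0 0 0;0 0 0 0 0 0")

```text
time_s: 14.3
eef_pos: [0.4227, -0.1859, 0.1595]
eef_rot: [-0.0, 0.924, 0.381, -0.0]
wrist_force: [-1.2, 0.7, -1.4]
opening: 0.265
grasp_force: 58.9
```

```bash
python3 -c "
from h import *
rel([.511,-.128,.107],-45)"
```

```text
t 14.3 pos [ 0.4227 -0.1859  0.1595] yawy -45.2 z [-0.0002  0.     -1.    ] open 0.265 gf 58.87786567211151 F [-1.1754  0.6712 -1.3617] q6 0.1159573707141192
shift units now-axes [2.5866 0.5308 1.3126] target-axes [2.5849 0.5378 1.313 ] turn units [-0.0018  0.0011 -0.0278]
```

>>> carry_out(plan="0.2 0.13 0.1 0 0 -0.03;0.5 0.13 0.3 0 0 0;0.5 0.13 0.3 0 0 0;0.5 0.14 0.3 0 0 0;0.5 0 0.2 0 0 0;0.3 0 0.1 0 0 0;0.08 0 0 0 0 0;0 0 0 0 0 0")

```text
time_s: 14.97
eef_pos: [0.511, -0.1272, 0.1075]
eef_rot: [-0.0, 0.923, 0.384, -0.0]
wrist_force: [0.8, 0.5, -1.2]
opening: 0.267
grasp_force: 58.9
```

>>> carry_out(plan="0 0 0 0 0 0;0 0 0 0 0 0;0 0 0 0 0 0;0 0 0 0 0 0;0 0 0 0 0 0;0 0 0 0 0 0;0 0 0 0 0 0;0 0 0 0 0 0")

```text
time_s: 15.63
eef_pos: [0.5107, -0.128, 0.1078]
eef_rot: [0.0, 0.923, 0.384, 0.0]
wrist_force: [0.0, 0.6, -1.5]
opening: 0.268
grasp_force: 58.9
```

```bash
python3 -c "
from h import *
rel([.511,-.128,.107],-45)
d=snap('side','s4');t=snap('top','t4')
print(proj(d,[.632,-.007,.112])*1.0,proj(t,[.632,-.007,.112]), proj(d,[.561,-.078,.112]))
u,v=proj(d,[.58,-.06,.11]).astype(int);a=d['pixels'][v-60:v+60,u-80:u+80]
U,V=proj(t,[.58,-.06,.11]).astype(int);b=t['pixels'][V-60:V+60,U-80:U+80];print(u-80,v-60,U-80,V-60)
cv2.imwrite('pics/m4.png',cv2.resize(np.hstack([a,b]),(800,300),interpolation=2)[:,:,::-1])"
```

```text
t 15.63 pos [ 0.5107 -0.128   0.1078] yawy -44.9 z [ 0.0002 -0.0002 -1.    ] open 0.268 gf 58.91348898410797 F [ 0.041   0.6256 -1.4654] q6 0.3120622012726796
shift units now-axes [0.0054 0.0053 0.0189] target-axes [0.0054 0.0053 0.0189] turn units [ 0.0032 -0.0002  0.0219]
[322.1493 204.4388] [299.8661 182.4861] [293.7749 217.5895]
221 154 241 142
```

View pics/m4.png

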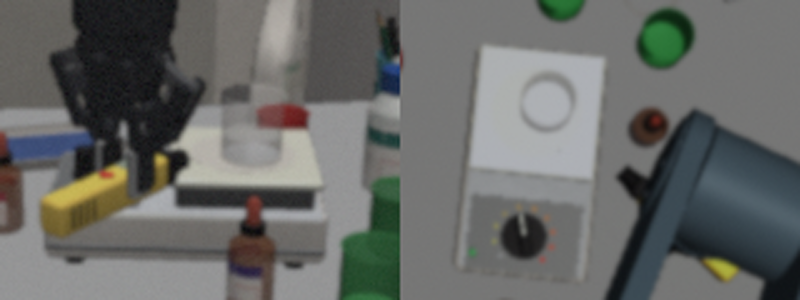

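The nose is at (185,158) in the side crop, which matches the prediction. The beaker is centred on the aim point in both views, and the dial pointer aims up and slightly left, which is detent 4. I'll hold here.

>>> carry_out(plan="0 0 0 0 0 0;0 0 0 0 0 0;0 0 0 0 0 0;0 0 0 0 0 0;0 0 0 0 0 0;0 0 0 0 0 0;0 0 0 0 0 0;0 0 0 0 0 0")

```text
time_s: 16.4
eef_pos: [0.5107, -0.1279, 0.1077]
eef_rot: [0.0, 0.923, 0.384, 0.0]
wrist_force: [0.0, -0.1, -0.6]
opening: 0.264
grasp_force: 58.9
```

>>> carry_out(plan="0 0 0 0 0 0;0 0 0 0 0 0;0 0 0 0 0 0;0 0 0 0 0 0;0 0 0 0 0 0;0 0 0 0 0 0;0 0 0 0 0 0;0 0 0 0 0 0")

```text
time_s: 17.07
eef_pos: [0.5107, -0.1279, 0.1077]
eef_rot: [0.0, 0.923, 0.384, 0.0]
wrist_force: [0.5, 0.4, -0.2]
opening: 0.267
grasp_force: 58.9
```

>>> carry_out(plan="0 0 0 0 0 0;0 0 0 0 0 0;0 0 0 0 0 0;0 0 0 0 0 0;0 0 0 0 0 0;0 0 0 0 0 0;0 0 0 0 0 0;0 0 0 0 0 0")

```text
time_s: 17.73
eef_pos: [0.5107, -0.1279, 0.1077]
eef_rot: [0.0, 0.923, 0.384, 0.0]
wrist_force: [1.2, 0.3, -0.9]
opening: 0.266
grasp_force: 58.9
```

>>> carry_out(plan="-0.3 0 -0.1 0 0 0;-0.6 0 -0.4 0 0 0;-0.6 0 -0.6 0 0 0;-0.6 0 -0.6 0 0 0;-0.6 0 -0.6 0 0 0;-0.3 0 -0.5 0 0 0;0 0 -0.2 0 0 0;0 0 0 0 0 0")

```text
time_s: 18.4
eef_pos: [0.4266, -0.2144, 0.2302]
eef_rot: [0.002, 0.924, 0.383, 0.001]
wrist_force: [-0.3, 0.4, -1.2]
opening: 0.267
grasp_force: 58.9
```

```bash
python3 -c "
from h import *
rel([.4396+.0038,.2225+.0005,.16],-82.)"
```

```text
t 18.4 pos [ 0.4266 -0.2144  0.2302] yawy -45.0 z [ 0.004  -0.0033 -1.    ] open 0.267 gf 58.942875266075134 F [-0.2548  0.4435 -1.2078] q6 0.06983531708292313
shift units now-axes [ 8.0309 -7.4418  1.7205] target-axes [  1.9369 -10.7706   1.7544] turn units [ 0.0479 -0.0219  6.4618]
```

>>> carry_out(plan="0 0 0 0 0 0.6;0 0 0 0 0 0.9;0 0 0 0 0 0.9;0 0 0 0 0 0.9;0 0 0 0 0 0.9;0 0 0 0 0 0.9;0 0 0 0 0 0.9;0 0 0 0 0 0.46")

```text
time_s: 19.07
eef_pos: [0.4258, -0.2115, 0.2258]
eef_rot: [-0.001, 0.998, 0.069, -0.001]
wrist_force: [-0.5, 0.3, -0.9]
opening: 0.263
grasp_force: 58.9
```

>>> carry_out(plan="0.05 -0.3 0 0 0 0;0.12 -0.7 0 0 0 0;0.13 -0.7 0 0 0 0;0.13 -0.7 0 0 0 0;0.13 -0.7 0 0 0 0;0.13 -0.7 0 0 0 0;0.13 -0.7 0 0 0 0;0.13 -0.7 0 0 0 0")

```text
time_s: 19.73
eef_pos: [0.4332, 0.0012, 0.2265]
eef_rot: [-0.0, 0.997, 0.072, -0.001]
wrist_force: [0.7, -0.1, -1.0]
opening: 0.263
grasp_force: 59.0
```

>>> carry_out(plan="0.13 -0.7 0 0 0 0;0.13 -0.7 0 0 0 0;0.13 -0.7 0 0 0 0;0.13 -0.7 0 0 0 0;0.13 -0.7 0 0 0 0;0.13 -0.7 0.3 0 0 0;0.13 -0.7 0.4 0 0 0;0.13 -0.67 0.4 0 0 0")

```text
time_s: 20.4
eef_pos: [0.4425, 0.2276, 0.1824]
eef_rot: [-0.0, 0.997, 0.072, -0.0]
wrist_force: [-0.0, 0.0, -1.2]
opening: 0.269
grasp_force: 59.0
```

>>> carry_out(plan="0 0 0.4 0 0 0;0 0 0.2 0 0 0;0 0 0 0 0 0;0 0 0 0 0 0;0 0 0 0 0 0;0 0 0 0 0 0;0 0 0 0 0 0;0 0 0 0 0 0")

```text
time_s: 21.07
eef_pos: [0.4446, 0.2245, 0.1604]
eef_rot: [-0.0, 0.998, 0.07, 0.001]
wrist_force: [0.7, -0.3, -0.1]
opening: 0.266
grasp_force: 59.1
```

```bash
python3 -c "
from h import *
rel([.4396+.0038,.2225+.0005,.0125],-82.)"
```

```text
t 21.07 pos [0.4446 0.2245 0.1604] yawy -81.9 z [ 0.0016  0.0002 -1.    ] open 0.266 gf 59.13446545600891 F [ 0.671  -0.3438 -0.1247] q6 1.658814035184652
shift units now-axes [-0.0401  0.0328  3.6986] target-axes [-0.0341  0.0328  3.6986] turn units [-0.0001 -0.016   0.0131]
```

>>> carry_out(plan="-0.03 0.03 0.4 0 0 0;0 0 0.6 0 0 0;0 0 0.6 0 0 0;0 0 0.6 0 0 0;0 0 0.5 0 0 0;0 0 0.3 0 0 0;0 0 0.2 0 0 0;0 0 0 0 0 0")

```text
time_s: 21.73
eef_pos: [0.442, 0.2229, 0.0303]
eef_rot: [0.0, 0.998, 0.071, -0.001]
wrist_force: [0.0, 0.0, -1.3]
opening: 0.268
grasp_force: 59.1
```

>>> carry_out(plan="0 0 0.1 0 0 0;0 0 0.1 0 0 0;0 0 0.1 0 0 0;0 0 0.06 0 0 0;0 0 0.06 0 0 0;0 0 0 0 0 0;0 0 0 0 0 0;0 0 0 0 0 0")

```text
time_s: 22.4
eef_pos: [0.4431, 0.2235, 0.015]
eef_rot: [0.0, 0.997, 0.071, 0.0]
wrist_force: [0.2, 0.2, -0.9]
opening: 0.264
grasp_force: 59.1
```

```bash
python3 -c "
from h import *
rel([.4396+.0038,.2225+.0005,.0125],-82.)"
```

```text
t 22.4 pos [0.4431 0.2235 0.015 ] yawy -81.9 z [ 0.0004 -0.0001 -1.    ] open 0.264 gf 59.13358390331268 F [ 0.2296  0.176  -0.8793] q6 1.6566529527571396
shift units now-axes [0.0054 0.0127 0.0621] target-axes [0.0054 0.0127 0.0621] turn units [ 0.0014 -0.0037  0.0222]
```

>>> carry_out(plan="0 0 0.03 0 0 0;0 0 0.03 0 0 0;0 0 0.03 0 0 0;0 0 0 0 0 0;0 0 0 0 0 0;0 0 0 0 0 0;0 0 0 0 0 0;0 0 0 0 0 0")

```text
time_s: 23.07
eef_pos: [0.4432, 0.2235, 0.0123]
eef_rot: [0.0, 0.997, 0.071, 0.0]
wrist_force: [-4.5, -1.9, 12.9]
opening: 0.263
grasp_force: 60.8
```

>>> carry_out(plan="0 0 0 0 0 0;0 0 0 0 0 0;0 0 0 0 0 0;0 0 0 0 0 0;0 0 0 0 0 0;0 0 0 0 0 0;0 0 0 0 0 0;0 0 0 0 0 0", claw=-0.1)

```text
time_s: 23.73
eef_pos: [0.443, 0.2234, 0.0112]
eef_rot: [0.0, 0.997, 0.071, 0.0]
wrist_force: [-0.3, 0.9, -0.1]
opening: 0.55
grasp_force: 0.0
```

>>> carry_out(plan="0 0 -0.3 0 0 0;0 0 -0.6 0 0 0;0 0 -0.7 0 0 0;0 0 -0.7 0 0 0;0 0 -0.7 0 0 0;0 0 -0.7 0 0 0;0 0 -0.7 0 0 0;0 0 -0.6 0 0 0")

```text
time_s: 24.4
eef_pos: [0.4431, 0.2235, 0.2133]
eef_rot: [-0.0, 0.997, 0.071, 0.001]
wrist_force: [1.1, 0.1, 0.6]
opening: 0.551
grasp_force: 0.0
```

>>> carry_out(plan="-0.5 0.7 0 0 0 0;-0.5 0.7 0 0 0 0;-0.5 0.7 0 0 0 0;-0.5 0.7 0 0 0 0;-0.5 0.7 0 0 0 0;-0.3 0.6 0 0 0 0;0 0 0 0 0 0;0 0 0 0 0 0")

```text
time_s: 25.07
eef_pos: [0.3552, 0.0443, 0.2115]
eef_rot: [0.0, 0.998, 0.069, 0.001]
wrist_force: [-0.1, 0.3, -0.1]
opening: 0.549
grasp_force: 0.0
```

```bash
python3 -c "
from h import *
t=snap('top','t5');d=snap('side','s5')
rel([.4434,.223,.0125],-82.)
cv2.imwrite('pics/m5.png',np.hstack([cv2.resize(t['pixels'][155:305,180:380],(400,300),interpolation=2),cv2.resize(d['pixels'][170:290,180:340],(400,300),interpolation=2)])[:,:,::-1])"
```

```text
t 25.17 pos [0.3555 0.0455 0.2114] yawy -81.9 z [ 0.0007  0.0001 -1.    ] open 0.548 gf 0.0 F [ 0.4195  0.3306 -0.0265] q6 1.2216479959478297
shift units now-axes [ 2.7959 -4.0834  4.975 ] target-axes [ 2.7925 -4.0882  4.973 ] turn units [-0.0002 -0.007   0.0169]
```

View pics/m5.png

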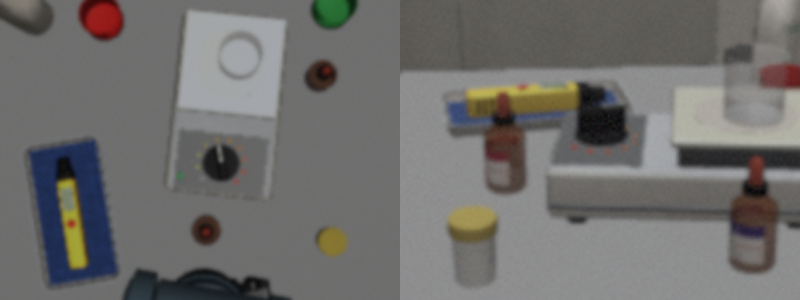

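The thermometer lies display up in the middle of the tray, from (66,158) to (77,268). The dial pointer is at click four, and everything else is where it was. Handing in.

```bash
python3 -c "
from bench import ctrl
print(ctrl.hand_in())"
```

```text
the job is handed in; nothing more can be done
None
```

The job is handed in, with no verdict returned; by the camera views and arm readings the dial is four clicks up and released, the thermometer was aimed at the beaker's middle from about 10 cm for over two seconds, it now lies display up on the tray's liner, and the beaker, bottles and pot look unmoved.

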